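# Check the lid strut of the bench centrifuge

### The job

Check the lid strut of the bench centrifuge. Turn its speed selector to the off mark (the raised ring), so that the steel interlock disc under the knob frees the lid; then take the lid by its front lip, raise it gently past its balance point at about 45 degrees, until the strut clearly carries it (50 to 60 degrees open), and ease it back. Finish still holding the lip, with the lid at rest just below the balance point, some 5 degrees down from it, and leave the selector at off and the rack, dish and flask undisturbed.

Things in the scene. Friction and masses are not known exactly. Their poses are not given: they have to be found in the camera images.
- centrifuge: white and grey bench centrifuge, fixed, 220 mm deep (x), 280 mm wide (y), deck 105 mm high. Origin: centre of its underside; own x points to the back (hinge side), y to its left, z up; turned up to 0.32 rad from the robot's axes. The lid covers own y -130 to +45 mm from the front face to the back; the selector stands on the deck to the left of it
- lid_hinge (a point): point on the lid's hinge line, at own (100, -42.5, 114) mm of the centrifuge; the line runs along the centrifuge's y. A gas strut on the right flank outweighs the lid from 0.79 rad (45 degrees) on: below that the lid sinks shut by itself, above it it springs open. Lifting at the lip takes 3.4 N when shut, nothing at 0.79 rad, and beyond that the lip pulls upward with up to 1.5 N
- lid (a joint): opening angle of the white lid (175 mm wide slab 14 mm thick, top 121 mm above the bench when shut, dome 8 mm higher in its middle; 0.9 kg), rad: 0 shut, grows as the front edge rises, stop at 1.3. A steel ear on its left edge lies under the selector's disc: the lid opens only with the selector within about 0.15 rad of off
- lip: grab lip in the middle of the lid's front edge, 42 mm long, 36 mm wide along the hinge line (flat sides: grasp there), 14 mm thick. Origin: grip point, 28 mm in front of the lid's edge, 238 mm from the hinge line, 114 mm above the bench when shut; circles lid_hinge at 238 mm. Axes: the centrifuge's when shut, turning with the lid. It can turn between the pads: the tool may stay pointing down
- selector_grip (a point): point on the upright axis of the selector knob, in its bar grip, at own (-30, 93) mm of the centrifuge, 148.5 mm above the bench. The black bar is 44 mm long, 12 mm thick, 127 to 160 mm above the bench; below it lie a round skirt (44 mm across) and the notched steel interlock disc (72 mm across, top at 120 mm)
- selector (a joint): angle of the selector, rad, grows clockwise seen from above. At 0 (ring: off) the white-lined end of the bar points to the centrifuge's front (-x) and the disc's notch lies over the lid's ear. Detents at -0.6 (short bar), 0 (ring: off), 0.6 (one pip) and 1.2 (two pips); stops at -0.68 and 1.28. Starts at one or two pips; snaps to the nearest detent, turning takes up to 0.1 N m
- microtube_rack: bystander: green rack of small tubes, 80x120x47 mm, loose, to the right of the centrifuge; origin centre of underside
- petri_1: bystander: petri dish, 91 mm across, 16 mm high, loose, to the left of the centrifuge; origin centre of underside
- flask: bystander: conical glass flask, 80 mm across, 116 mm high, loose, to the left of the centrifuge, near its back; origin centre of underside

How it is judged:
On the way, in this order (a step that is already met when the one before it is completed fails the run):
1. the selector stands at off (within 0.12 rad of the ring mark) with the lid still shut (value of joint selector between -0.12 and 0.12 rad and value of joint lid below 0.06 rad), for 0.3 s.
2. the lid, held by its lip, is past its balance point (more than 0.85 rad open) (value of joint lid above 0.85 rad and contact force between the fingers and lip above 0.1 N), for 0.2 s.
At the end, for the whole second after the job is handed in: the lid is held at rest by the fingers on its lip, 0.58 to 0.77 rad open (33 to 44 degrees, the balance point being 0.79), the selector is within 0.12 rad of off, and rack, dish and flask stand within 20 mm of where they were (value of joint lid between 0.58 and 0.77 rad and velocity of joint lid between -0.05 and 0.05 rad/s and contact force between the fingers and lip above 0.1 N and value of joint selector between -0.12 and 0.12 rad and distance of each of microtube_rack, petri_1, flask from where it was at the start of the episode below 0.02 m); the arm keeps its last pose, push and grip.
It fails at once if the lid is flung open or dropped (it turns faster than 2.5 rad/s) (velocity of joint lid above 2.5 rad/s or velocity of joint lid below -2.5 rad/s).
It fails at once if the rack, the dish or the flask is disturbed (moved more than 20 mm) (distance of any of microtube_rack, petri_1, flask from where it was at the start of the episode above 0.02 m).
It also fails if it takes over 58 s, if anything falls off the work surface, if the arm or the gripper's body presses on something with over 40 N, if the wrist force passes 120 N, or if a joint passes its speed limit or range.

### The arm

A 6-joint arm with a two-finger parallel gripper is mounted at the origin on a cart in front of the work surface, level with it; the furniture and walls round the work are solid. World frame = base frame: x ahead of the robot, y to its left, z up, the work surface at z = 0. Lengths are in m, angles in rad, forces in N, time in s.
With the tool pointing down it reaches from about 0.3 to 0.775 m from the base axis. Payload 14.6 kg.
Tool frame: the origin (TCP) lies between the finger pads; the fingertips stand ctrl.tip_extent ahead of it and the grasp point (between the pads) lies 3 mm ahead of it (ctrl.tip_extent is the distance from the TCP to the fingertips, in m); z points along the fingers, y is the line along which they close (so a half turn about z gives the same grasp; the last joint's range is limited). The gripper opens to 94 mm and grips with 3 to 60 N. Pads are 16 mm wide; open, the fingers measure 119 mm over their backs; the gripper's body (75 mm by 177 mm) begins 78 mm behind the grasp point.
Start: joints at [-1.412, 0.3, 1.521, -0, 1.321, -0.067], TCP at [0.123, -0.536, 0.227] pointing down, gripper open.
Joint ranges: [-3.03, 3.03], [-0.79, 2.21], [0.23, 2.52], [-1.04, 4.18], [0, 3.07], [-2.55, 2.55]. Speed limits (rad/s): [2.22, 2.22, 2.57, 3.14, 3.14, 3.14].

### API

Orientations are given as [roll, pitch, yaw] about the fixed x, y, z axes, in that order (R = Rz(yaw) Ry(pitch) Rx(roll)).
In Python, from station import ctrl, cam gives the robot as it stands (ctrl), with the cameras (cam).
- The arm moves only by the tool shift_gripper, called as name(argument=value, ...) on one line, values as JSON. Schema: {"type":"object","properties":{"deltas":{"type":"array","items":{"type":"object","properties":{"dx":{"type":"number"},"dy":{"type":"number"},"dz":{"type":"number"},"ax":{"type":"number"},"ay":{"type":"number"},"az":{"type":"number"}},"additionalProperties":false},"minItems":1,"maxItems":10},"finger_gap":{"type":"number"},"grip_n":{"type":"number"},"only":{"type":"string"},"quiet":{"type":"boolean"},"lines":{"type":"string"}},"required":["deltas"],"additionalProperties":false}. deltas is a list of rows, 1 to 10 of them, each an object with the fields dx, dy, dz (the shift in cm), ax, ay, az (a rotation vector in rad); a field left out counts as zero; each row shifts and turns the commanded pose from where the row before left it, along the tool's axes as they then stand; what a row does not reach is not made up. A row lasts 1/10 s, in which the tool goes at most 0.05 m and 0.15 rad, less where a joint would pass 70% of its speed; a pose out of reach is approached as far as the arm can. finger_gap is the finger opening in m, set as the call begins (left out keeps the last). The fingers move at their own pace and stop on an object; grip_n is the grip in N (left out, the last holds). Time passes only in rows, so rows that do not move let the fingers close. The tool returns the time, the measured TCP pose, the force, the opening and the grip force at its end. only (a regular expression) keeps the lines of the reply that match it, lines (a string "A,B") keeps lines A to B, and quiet returns only ok. Input that does not fit is refused with a message, and nothing moves.
- ctrl.get_obs(): the state, without advancing time (a new reading comes with each control period).
- cam.camera(name): name is "side" or "top"; returns a dict with "pixels" (400x640x3 uint8, blue, green, red), "fx", "fy", "cx", "cy" (pixels), "extrinsics" (4x4, takes a point from camera to world coordinates). Camera axes: x right, y up, looking along -z (the intrinsics and any distortion apply to the point x, -y, -z); pixel columns grow to the right and rows downward; lengths in m; the calibration is good to about 2 mm. A picture is of the moment at which its call begins. There is no depth.
- ctrl.hand_in(): hands the job in; it is judged then, once.
The state is a dict: "time_s": time; "qpos": joint angles; "joint_vel": joint speeds; "tau": joint torques, N m; "ee_pos": TCP position; "eef_rot": TCP orientation; "force": force on the tool from outside, world axes, zero at the start; "moment": the same for the moment, N m; "grip_width": finger opening in m; "grip_force": force on a finger pad.
Only numpy, scipy, OpenCV 4.12 (cv2) and the standard library are available. Lean on these libraries where they do the work, as an engineer would, in place of code of your own. Each camera call takes 0.05 s, during which the arm holds its last target. There are 200 camera calls.

## Working session

There is one attempt and no reset: what is moved stays moved. The work goes in short steps, Python scripts to look and compute and a tool call to move; the robot and the scene stay as the last step left them, time stands still between calls to the robot, and variables do not carry over. Pictures are saved under pics/ and viewed, at most 10 in all, crops included, and the job is handed in when it is done.

```bash
ls; mkdir -p pics; python3 - <<'E'
from station import ctrl, cam
import cv2,numpy as np
for n in("top","side"):
    c=cam.camera(n); cv2.imwrite(f"pics/{n}0.png",c["pixels"]); print({k:(np.round(v,4).tolist() if k=="extrinsics" else v) for k,v in c.items() if k!="pixels"})
o=ctrl.get_obs(); print(o, ctrl.tip_extent)
E
```

```text
pics
station.py
{'fx': 368.2307368097844, 'fy': 368.2307368097844, 'cx': 324.1980471728717, 'cy': 201.19118596316582, 'extrinsics': [[-0.0258, 0.9814, -0.1901, 0.4074], [-0.9995, -0.0286, -0.0119, -0.0126], [-0.0171, 0.1897, 0.9817, 1.1264], [0.0, 0.0, 0.0, 1.0]]}
{'fx': 367.5709220811022, 'fy': 367.5709220811022, 'cx': 322.16859079443384, 'cy': 203.7176271528296, 'extrinsics': [[-0.9943, 0.0808, -0.0694, 0.5372], [-0.1054, -0.6538, 0.7493, 0.6784], [0.0152, 0.7524, 0.6586, 0.7022], [0.0, 0.0, 0.0, 1.0]]}
{'time_s': 0.1, 'qpos': array([-1.41163187e+00,  3.00414263e-01,  1.52149471e+00, -3.77055564e-05,
        1.32071875e+00, -6.66246460e-02]), 'joint_vel': array([-0.00062036, -0.00156224, -0.00052303,  0.0005066 ,  0.00013256,
        0.0011085 ]), 'tau': array([ 1.94204833e-03, -5.32638359e+01, -3.53283656e+01,  7.09301513e-02,
        2.34563492e-02, -6.66594178e-05]), 'ee_pos': array([ 0.1230734 , -0.5358388 ,  0.22695404]), 'eef_rot': array([-3.14055745e+00, -3.24683132e-05,  2.25798432e-01]), 'force': array([ 0.41864371, -0.02815533,  0.35708827]), 'moment': array([0.00044752, 0.05386194, 0.02484237]), 'grip_force': 0.0, 'grip_width': 0.09395126515708652} 0.022
```

View pics/top0.png

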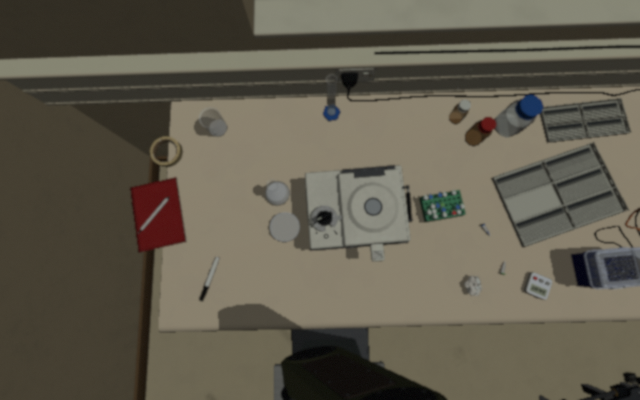

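View pics/side0.png

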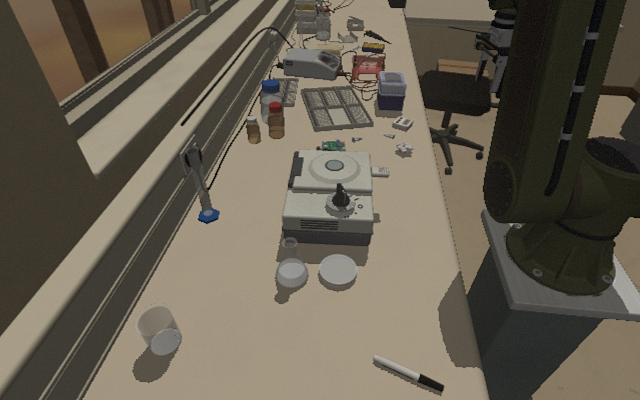

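The top view shows the centrifuge at cols 306–410, rows 166–248, with the lip near (377,252) and the knob near (322,218). In the side view the lip is near (382,172) and the knob near (341,195). Next I'll enlarge these areas.

```bash
cat > h.py <<'E'
import numpy as np, cv2
from station import ctrl, cam
def ray(c,u,v):
    E=np.array(c["extrinsics"]); d=np.array([(u-c["cx"])/c["fx"],-(v-c["cy"])/c["fy"],-1])
    return E[:3,3],E[:3,:3]@(d/np.linalg.norm(d))
def plane(c,u,v,z):
    o,d=ray(c,u,v); return o+d*(z-o[2])/d[2]
def tri(c1,p1,c2,p2):
    o1,d1=ray(c1,*p1);o2,d2=ray(c2,*p2)
    s=np.linalg.lstsq(np.c_[d1,-d2],o2-o1,rcond=None)[0]
    a,b=o1+d1*s[0],o2+d2*s[1]; return (a+b)/2,np.linalg.norm(a-b)
def proj(c,p):
    E=np.array(c["extrinsics"]); q=E[:3,:3].T@(np.array(p)-E[:3,3])
    return np.array([c["cx"]-c["fx"]*q[0]/q[2],c["cy"]+c["fy"]*q[1]/q[2]])
def crop(im,x0,y0,w,h,s):
    return cv2.resize(im[y0:y0+h,x0:x0+w],None,fx=s,fy=s,interpolation=cv2.INTER_CUBIC)
E
python3 - <<'E'
import cv2,numpy as np
from h import crop
a=crop(cv2.imread("pics/top0.png"),295,155,130,115,6)
b=crop(cv2.imread("pics/side0.png"),275,140,130,115,6)
a=cv2.convertScaleAbs(a,alpha=1.3);b=cv2.convertScaleAbs(b,alpha=1.3)
for im,n,x0,y0 in((a,"a",295,155),(b,"b",275,140)):
    im=im[:600,:780].copy()
    for k in range(0,130,10): cv2.putText(im,str(x0+k),(k*6,10),0,.35,(0,0,255)); cv2.line(im,(k*6,0),(k*6,4),(0,0,255))
    for k in range(0,100,10): cv2.putText(im,str(y0+k),(0,k*6+4),0,.35,(0,0,255))
    cv2.imwrite(f"pics/{n}.png",im)
E
```

```text
(no output)
```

View pics/a.png

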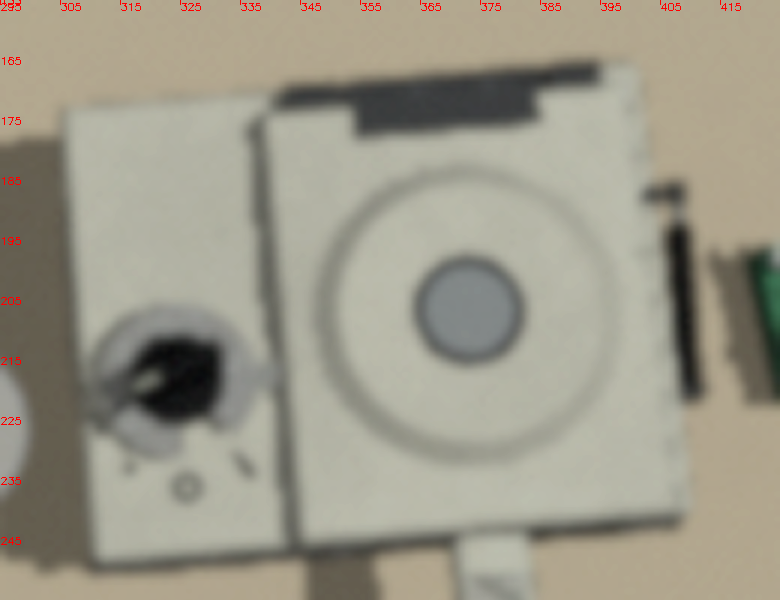

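View pics/b.png

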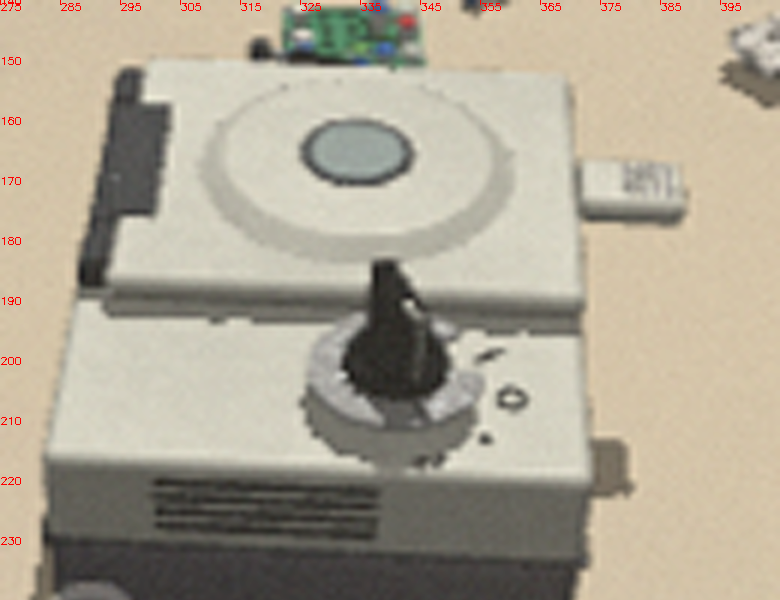

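```bash
python3 - <<'E'
from h import *
t,s=cam.camera("top"),cam.camera("side")
T=lambda x,y:(295+x/6-.4,155+y/6-.4); S=lambda x,y:(275+x/6-.4,140+y/6-.4)
P={"FL":(T(95,568),S(590,483)),"BL":(T(65,108),S(45,458)),"disc":(T(469,310),S(357,152)),"lidFL":(T(302,548),S(582,303)),"barwhite_end":(T(135,386),S(425,355))}
R={}
for k,(a,b) in P.items():
    p,e=tri(t,a,s,b); R[k]=p; print(k,p.round(4),round(e,4),"plane")
d=R["BL"]-R["FL"]; print("yaw",np.arctan2(d[1],d[0]),np.linalg.norm(d[:2]))
fr=plane(t,*T(688,518),.121)-plane(t,*T(302,548),.121); print("yaw front",np.arctan2(fr[0],-fr[1]),np.linalg.norm(fr))
a,b=plane(t,*T(95,568),.105),plane(t,*T(65,108),.105);d=b-a;print("topplane",a,b,np.arctan2(d[1],d[0]))
# lip mask in both
for c,n,(x0,y0,w,h) in((t,"t",(365,246,25,22)),(s,"s",(371,162,22,20))):
    im=c["pixels"][y0:y0+h,x0:x0+w].astype(int); print(n); print((im[...,0]-im[...,2]))
E
```

```text
FL [0.4733 0.041  0.1033] 0.0038 plane
BL [0.6907 0.0516 0.1025] 0.0005 plane
disc [ 0.5822 -0.1333  0.1306] 0.0001 plane
lidFL [ 0.4786 -0.0539  0.1175] 0.0032 plane
barwhite_end [0.5465 0.0199 0.1454] 0.0056 plane
yaw 0.048750703723751884 0.217717115649572
yaw front 0.050203213319090674 0.17509228868261603
topplane [0.47128869 0.04121304 0.105     ] [0.69032066 0.05148702 0.105     ] 0.04687191478658449
t
[[-18 -18 -19 -18 -15 -11 -10 -11 -12 -12 -11 -11 -11 -10 -10 -10 -11 -12
  -17 -23 -25 -26 -26 -26 -27]
 [-25 -25 -25 -24 -21 -14 -11 -11 -11 -10 -11 -11 -11 -10 -11 -11 -10 -13
  -17 -24 -27 -27 -26 -27 -27]
 [-26 -27 -27 -26 -22 -15 -11 -11 -11 -11 -10 -10 -10 -10 -11 -11 -10 -11
  -17 -24 -27 -27 -27 -27 -27]
 [-27 -27 -27 -26 -23 -17 -11 -10 -10 -11 -10 -10 -10  -9 -10 -10  -9 -11
  -15 -21 -26 -27 -28 -27 -27]
 [-28 -27 -27 -26 -24 -18 -11  -9  -9  -9  -9  -8  -8  -8  -8  -7  -8  -8
  -14 -21 -26 -27 -28 -27 -27]
 [-28 -27 -28 -26 -25 -18 -11  -8  -9  -8  -8  -7  -7  -6  -6  -6  -5  -9
  -13 -20 -26 -27 -27 -28 -28]
 [-28 -27 -27 -27 -25 -19 -13  -8  -7  -7  -7  -6  -7  -5  
[... 2784 characters left out ...]
0 -13 -12 -11 -12 -12 -12 -16
  -27 -34 -34 -34]
 [-10  -4  -8  -8  -9  -8  -9 -11  -9 -10  -8 -10  -9  -9  -9 -11  -8 -12
  -24 -35 -34 -34]
 [-14 -14  -4  -8  -6  -5  -8  -5  -5  -8  -6  -6  -8  -9  -6  -7  -7 -19
  -34 -35 -33 -34]
 [-20 -33 -32 -33 -32 -33 -30 -30 -23 -23 -25 -24 -24 -22 -17 -17 -20 -26
  -34 -35 -35 -33]
 [-21 -36 -36 -35 -36 -33 -33 -36 -33 -31 -32 -32 -33 -33 -31 -32 -32 -34
  -33 -35 -34 -34]
 [-17 -29 -34 -33 -33 -34 -33 -35 -35 -33 -33 -33 -34 -32 -33 -35 -35 -34
  -34 -34 -34 -34]
 [-17 -30 -33 -35 -34 -33 -34 -32 -34 -32 -34 -33 -34 -33 -35 -34 -33 -33
  -35 -37 -35 -34]
 [-17 -29 -34 -35 -33 -34 -32 -33 -35 -35 -34 -35 -35 -33 -35 -35 -33 -35
  -33 -34 -34 -33]]
```

```bash
python3 - <<'E'
from h import *
t,s=cam.camera("top"),cam.camera("side")
O=np.array([.5885,-.0935]);y=.049;R=np.array([[np.cos(y),-np.sin(y)],[np.sin(y),np.cos(y)]])
W=lambda ox,oy,z:np.r_[O+R@[ox,oy],z]
print("lip L edge",plane(t,370.6,253,.121),"R",plane(t,383.7,253,.121),"front",plane(t,377.5,260.7,.121))
print("lip tri FL",tri(t,(371.4,260.6),s,(388.6,174.0)),"FR",tri(t,(384.2,260.2),s,(387.3,166.6)))
print("model lip",W(-.138,-.0425,.114),"front",W(-.152,-.0425,.121),"side edges",W(-.138,-.0245,.121),W(-.138,-.0605,.121))
k=W(-.030,.093,.1485);print("knob",k)
for a in(1.2,.6):
  for z in (.16,.127):
    e=W(-.030-.022*np.cos(a),.093+.022*np.sin(a),z);f=W(-.030+.022*np.cos(a),.093-.022*np.sin(a),z);print(a,z,proj(t,e),proj(t,f),proj(s,e),proj(s,f))
# black bar mask centroid
for c,(x0,y0,w,h) in((t,(305,205,35,25)),(s,(325,175,30,35))):
    m=(c["pixels"][y0:y0+h,x0:x0+w].max(2)<45).astype(np.uint8)
    n,l,st,ce=cv2.connectedComponentsWithStats(m);i=1+st[1:,4].argmax();print(st[i],ce[i]+[x0,y0])
print("disc top",proj(t,W(-.03,.093,.12)),proj(s,W(-.03,.093,.12)))
E
```

```text
lip L edge [ 0.45590291 -0.1220755   0.121     ] R [ 0.45496161 -0.15736601  0.121     ] front [ 0.43488741 -0.13957665  0.121     ]
lip tri FL (array([ 0.43573832, -0.12320013,  0.12139902]), np.float64(0.00033521600127175624)) FR (array([ 0.43701635, -0.1578968 ,  0.12051661]), np.float64(0.0025517335666804747))
model lip [ 0.4527473  -0.14270828  0.114     ] front [ 0.43876411 -0.14339401  0.121     ] side edges [ 0.45186566 -0.12472989  0.121     ] [ 0.45362895 -0.16068668  0.121     ]
knob [ 0.55398083 -0.00208104  0.1485    ]
1.2 0.16 [317.54893374 219.74157553] [332.51307384 212.62830599] [345.29591823 193.18186638] [338.82060767 182.02910715]
1.2 0.127 [317.96927189 221.43255789] [332.45248342 214.54241834] [344.51061616 203.88283837] [338.21788964 192.6272589 ]
0.6 0.16 [320.87246548 223.31678538] [329.18283939 209.09231501] [349.69161733 191.19043106] [334.48196858 183.90253308]
0.6 0.127 [321.18656153 224.89589546] [329.22891791 211.11585582] [348.8028829  201.87072348] [333.98018754 194.52310161]
[ 12   7  14  13 138] [324.39130435 217.5942029 ]
[  7   9  17  23 203] [339.83251232 197.05418719]
disc top [325.25792551 218.35013525] [341.16657591 200.34870849]
```

The bar's white end points left and slightly forward, so the selector is at two pips (1.2). The centrifuge yaw is about 0.049. The triangulated lip top is at z≈0.121, which matches the given height, and the lip grip point is about (0.450, -0.140). The knob is at about (0.552, 0.002). I'll move over the knob first.

The rows are not in the units I measure in: shifts go in cm. I convert before sending: -0.03 m is -3, 0.038 m is 3.8.

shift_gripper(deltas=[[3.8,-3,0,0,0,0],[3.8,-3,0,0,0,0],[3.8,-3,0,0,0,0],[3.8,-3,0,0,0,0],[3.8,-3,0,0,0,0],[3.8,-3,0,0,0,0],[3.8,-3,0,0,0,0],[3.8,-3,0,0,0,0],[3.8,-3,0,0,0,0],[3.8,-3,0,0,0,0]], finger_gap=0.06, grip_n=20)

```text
refused: deltas[0]: [3.8, -3, 0, 0, 0, 0] is not of type 'object' (schema: type "object"). Nothing was moved.
```

Wrong form. The message asks for a list of objects with named fields, so I'll send the same numbers that way.

shift_gripper(deltas=[{"dx": 3.8,"dy": -3},{"dx": 3.8,"dy": -3},{"dx": 3.8,"dy": -3},{"dx": 3.8,"dy": -3},{"dx": 3.8,"dy": -3},{"dx": 3.8,"dy": -3},{"dx": 3.8,"dy": -3},{"dx": 3.8,"dy": -3},{"dx": 3.8,"dy": -3},{"dx": 3.8,"dy": -3}], finger_gap=0.06, grip_n=20)

```text
time_s: 1.3
ee_pos: [0.4272, -0.1567, 0.2277]
eef_rot: [3.141, -0.0, 0.226]
force: [1.0, -0.5, 1.0]
grip_width: 0.0599
grip_force: 0.0
```

shift_gripper(deltas=[{"dx": 3.8,"dy": -3},{"dx": 3.8,"dy": -3},{"dx": 3.8,"dy": -3},{"dx": 2.5,"dy": -2},{"az": -0.15},{"az": -0.15},{"az": -0.15},{"az": -0.15},{"az": -0.15},{"az": -0.15}])

```text
time_s: 2.3
ee_pos: [0.5371, -0.0202, 0.2274]
eef_rot: [-3.141, 0.0, 1.132]
force: [0.4, -0.0, 0.1]
grip_width: 0.0601
grip_force: 0.0
```

shift_gripper(deltas=[{"az": -0.15},{"az": -0.15},{"az": -0.15},{"az": -0.15},{"az": -0.15},{"az": -0.115},{},{}])

```text
time_s: 3.1
ee_pos: [0.5371, -0.0202, 0.2274]
eef_rot: [-3.142, -0.0, 1.987]
force: [-0.0, 0.6, 0.4]
grip_width: 0.0599
grip_force: 0.0
```

```bash
cat > d.py <<'E'
import sys;from h import *;from scipy.spatial.transform import Rotation as Ro
o=ctrl.get_obs();R=Ro.from_euler("xyz",o["eef_rot"]);t=[float(x) for x in sys.argv[1:4]]
print("pos",o["ee_pos"].round(4),"rot",o["eef_rot"].round(3),"q",o["qpos"].round(2),"F",o["force"].round(1),"M",o["moment"].round(2),"w",round(o["grip_width"],4),"gf",round(o["grip_force"],1))
if t: print("delta tool",R.inv().apply(np.array(t)-o["ee_pos"]).round(4))
E
python3 d.py .552 .002 .153
```

```text
pos [ 0.5371 -0.0202  0.2274] rot [-3.142 -0.     1.987] q [-0.11  0.27  1.56  0.    1.31 -0.52] F [-0.   0.6  0.4] M [-0.02 -0.11  0.03] w 0.0599 gf 0.0
delta tool [0.0143 0.0226 0.0744]
```

shift_gripper(deltas=[{"dx": 1.43,"dy": 2.26},{"dz": 2.5},{"dz": 2.5},{"dz": 2},{"dz": 0.4},{}])

```text
time_s: 3.7
ee_pos: [0.5519, 0.002, 0.1534]
eef_rot: [-3.141, -0.0, 1.989]
force: [-0.2, -0.0, 0.4]
grip_width: 0.0599
grip_force: 0.0
```

```bash
python3 d.py .552 .002 .153
python3 - <<'E'
from h import *
t,s=cam.camera("top"),cam.camera("side")
a=crop(t["pixels"],285,185,80,80,5);b=crop(s["pixels"],300,155,80,80,5)
cv2.imwrite("pics/c.png",np.hstack([a,b]))
E
```

```text
pos [0.5519 0.002  0.1534] rot [-3.141 -0.     1.989] q [-0.06  0.38  1.6   0.    1.17 -0.48] F [-0.2 -0.   0.4] M [-0.03 -0.12  0.01] w 0.0599 gf 0.0
delta tool [-0.      0.0001  0.0004]
```

View pics/c.png

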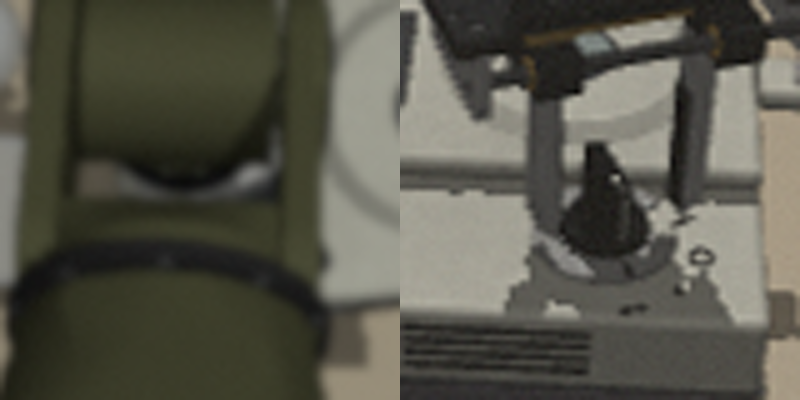

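The side crop shows the bar standing midway between the open fingers, with the tips above the skirt. I'll close on it.

shift_gripper(deltas=[{},{},{},{},{},{}], finger_gap=0.0, grip_n=20)

```text
time_s: 4.4
ee_pos: [0.5524, 0.0022, 0.1536]
eef_rot: [3.14, 0.0, 1.991]
force: [18.2, 9.2, -6.1]
grip_width: 0.0155
grip_force: 10.3
```

```bash
python3 d.py .552 .002 .153
```

```text
pos [0.5524 0.0022 0.1536] rot [3.14  0.    1.991] q [-0.06  0.38  1.6   0.    1.17 -0.48] F [18.2  9.2 -6.1] M [ 1.72 -3.63  0.08] w 0.0155 gf 10.3
delta tool [-0.     -0.0004  0.0006]
```

shift_gripper(deltas=[{"dy": 0.18},{},{}])

```text
time_s: 4.7
ee_pos: [0.5543, 0.0031, 0.1536]
eef_rot: [3.14, 0.0, 1.991]
force: [6.9, 3.3, -2.0]
grip_width: 0.0122
grip_force: 20.0
```

```bash
python3 d.py .552 .002 .153
```

```text
pos [0.5543 0.0031 0.1536] rot [3.14  0.    1.991] q [-0.06  0.38  1.59  0.    1.17 -0.48] F [ 6.9  3.3 -2. ] M [ 0.58 -1.48  0.03] w 0.0122 gf 20.0
delta tool [-0.0001 -0.0025  0.0006]
```

In the tool's units: 0.0007 m is 0.07.

shift_gripper(deltas=[{"dy": 0.07},{"az": -0.1},{"az": -0.1},{"az": -0.1},{"az": -0.1},{}])

```text
time_s: 5.3
ee_pos: [0.5535, 0.0024, 0.1535]
eef_rot: [-3.139, -0.001, 2.394]
force: [-6.3, -3.6, 5.2]
grip_width: 0.0121
grip_force: 20.0
```

```bash
python3 d.py .552 .002 .153
```

```text
pos [0.5535 0.0024 0.1535] rot [-3.139e+00 -1.000e-03  2.394e+00] q [-0.06  0.38  1.59 -0.    1.17 -0.88] F [-6.3 -3.6  5.2] M [-0.94  1.19  0.04] w 0.0121 gf 20.0
delta tool [ 0.0008 -0.0013  0.0005]
```

In the tool's units: -0.0006 m is -0.06.

shift_gripper(deltas=[{"dy": -0.06,"az": -0.1},{"az": -0.1},{"az": -0.1},{"az": -0.1},{"az": -0.1},{"az": -0.1},{"az": -0.1},{"az": -0.1},{},{}])

```text
time_s: 6.3
ee_pos: [0.5527, 0.0, 0.1536]
eef_rot: [-3.137, -0.004, -3.093]
force: [-10.7, -18.2, 7.4]
grip_width: 0.0121
grip_force: 20.0
```

```bash
python3 d.py .552 .002 .153
```

```text
pos [0.5527 0.     0.1536] rot [-3.137 -0.004 -3.093] q [-0.06  0.38  1.6  -0.01  1.17 -1.68] F [-10.7 -18.2   7.4] M [-3.62  1.95  0.01] w 0.0121 gf 20.0
delta tool [0.0006 0.002  0.0006]
```

In the tool's units: -0.03 m is -3, -0.02 m is -2.

shift_gripper(deltas=[{},{},{},{},{"dz": -2},{"dz": -3},{"dz": -3},{"dz": -2},{}], finger_gap=0.07, grip_n=25)

```text
time_s: 7.2
ee_pos: [0.5546, 0.0027, 0.2561]
eef_rot: [-3.141, 0.005, -3.092]
force: [0.9, 0.2, 0.6]
grip_width: 0.0697
grip_force: 0.0
```

```bash
python3 d.py .45 -.1403 .115
python3 - <<'E'
from h import *
s=cam.camera("side")
cv2.imwrite("pics/d.png",cv2.convertScaleAbs(crop(s["pixels"],290,150,110,80,6),alpha=1.4))
E
```

```text
pos [0.5546 0.0027 0.2561] rot [-3.141  0.005 -3.092] q [-0.06  0.29  1.47  0.    1.38 -1.68] F [0.9 0.2 0.6] M [ 0.01 -0.15 -0.06] w 0.0697 gf 0.0
delta tool [ 0.1122 -0.1376  0.1407]
```

View pics/d.png

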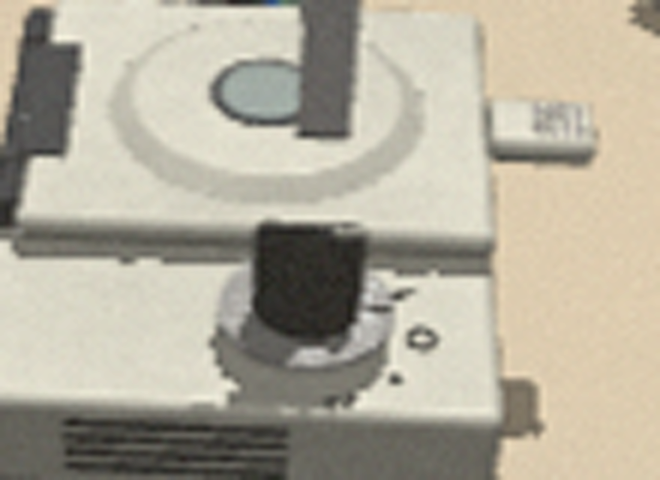

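The bar now lies front-to-back with its white end toward the ring, so the selector is at off. The fingers are clear, so I'll go to the lip.

shift_gripper(deltas=[{"dx": 2.8,"dy": -3.45},{"dx": 2.8,"dy": -3.45},{"dx": 2.8,"dy": -3.45},{"dx": 2.8,"dy": -3.45},{"dz": 4},{"dz": 4},{"dz": 3},{}])

```text
time_s: 8.05
ee_pos: [0.4464, -0.1399, 0.1391]
eef_rot: [3.138, -0.007, -3.093]
force: [1.0, -0.7, 0.5]
grip_width: 0.07
grip_force: 0.0
```

```bash
python3 d.py .45 -.141 .115
python3 - <<'E'
from h import *
s=cam.camera("side")
cv2.imwrite("pics/e.png",cv2.convertScaleAbs(crop(s["pixels"],310,120,110,90,6),alpha=1.4))
E
```

```text
pos [ 0.4464 -0.1399  0.1391] rot [ 3.138 -0.007 -3.093] q [-0.38  0.22  1.84  0.    1.09 -2.  ] F [ 1.  -0.7  0.5] M [ 0.09 -0.17 -0.01] w 0.07 gf 0.0
delta tool [-0.0037 -0.0014  0.024 ]
```

View pics/e.png

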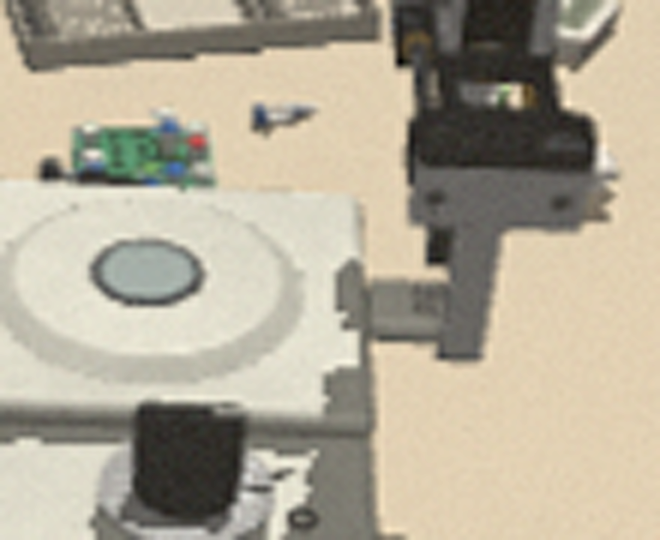

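The near finger stands beside the lip's outer part, with the tips still above the grasp height. I'll move 5 mm in and 24 mm down, then close.

shift_gripper(deltas=[{"dx": -0.5,"dy": -0.12},{"dz": 1.2},{"dz": 1.2},{}])

```text
time_s: 8.5
ee_pos: [0.4531, -0.1414, 0.1179]
eef_rot: [3.141, -0.002, -3.092]
force: [-0.5, 0.1, 1.2]
grip_width: 0.07
grip_force: 0.0
```

shift_gripper(deltas=[{},{},{},{},{}], finger_gap=0.0, grip_n=25)

```text
time_s: 9.0
ee_pos: [0.4539, -0.1416, 0.1196]
eef_rot: [3.141, 0.0, -3.092]
force: [-0.8, -0.2, 1.9]
grip_width: 0.0356
grip_force: 25.0
```

```bash
python3 d.py .45 -.141 .115
```

```text
pos [ 0.4539 -0.1416  0.1196] rot [ 3.141  0.    -3.092] q [-0.38  0.26  1.84  0.    1.04 -2.  ] F [-0.8 -0.2  1.9] M [-0.   -0.18  0.09] w 0.0356 gf 25.0
delta tool [0.0038 0.0008 0.0046]
```

In the tool's units: -0.0119 m is -1.19, -0.0009 m is -0.09.

shift_gripper(deltas=[{"dx": -0.03,"dz": -1.19},{"dx": -0.09,"dz": -1.19},{"dx": -0.15,"dz": -1.18},{"dx": -0.2,"dz": -1.17},{}])

```text
time_s: 9.5
ee_pos: [0.4588, -0.1413, 0.1684]
eef_rot: [-3.141, 0.001, -3.092]
force: [-1.9, 1.3, -2.8]
grip_width: 0.0358
grip_force: 25.0
```

```bash
python3 d.py .45 -.141 .115
```

```text
pos [ 0.4588 -0.1413  0.1684] rot [-3.141e+00  1.000e-03 -3.092e+00] q [-0.38  0.2   1.79  0.    1.15 -2.  ] F [-1.9  1.3 -2.8] M [0.38 0.23 0.08] w 0.0358 gf 25.0
delta tool [0.0088 0.0008 0.0534]
```

The lid lifts with about 3 N, so it is free. I'll continue along the arc.

shift_gripper(deltas=[{"dx": -0.27,"dz": -1.16},{"dx": -0.32,"dz": -1.15},{"dx": -0.38,"dz": -1.13},{"dx": -0.44,"dz": -1.11},{"dx": -0.49,"dz": -1.08},{"dx": -0.54,"dz": -1.06},{"dx": -0.6,"dz": -1.03},{"dx": -0.64,"dz": -1},{}])

```text
time_s: 10.4
ee_pos: [0.4963, -0.1393, 0.2556]
eef_rot: [3.142, 0.002, -3.092]
force: [-1.5, 6.2, -0.2]
grip_width: 0.0357
grip_force: 25.0
```

```bash
python3 d.py .45 -.141 .115
```

```text
pos [ 0.4963 -0.1393  0.2556] rot [ 3.142e+00  2.000e-03 -3.092e+00] q [-0.35  0.2   1.58  0.    1.36 -1.97] F [-1.5  6.2 -0.2] M [1.19 0.3  0.05] w 0.0357 gf 25.0
delta tool [0.0466 0.0006 0.1405]
```

In the tool's units: -0.0096 m is -0.96, -0.0095 m is -0.95.

shift_gripper(deltas=[{"dx": -0.7,"dy": 0.07,"dz": -0.96},{"dx": -0.74,"dz": -0.93},{"dx": -0.79,"dz": -0.89},{"dx": -0.83,"dz": -0.85},{"dx": -0.87,"dz": -0.8},{"dx": -0.92,"dz": -0.77},{"dx": -0.95,"dz": -0.72},{},{},{}])

```text
time_s: 11.4
ee_pos: [0.5532, -0.1362, 0.3135]
eef_rot: [-3.141, 0.001, -3.093]
force: [0.8, 1.9, 2.1]
grip_width: 0.0359
grip_force: 25.0
```

```bash
python3 d.py .45 -.141 .115
python3 - <<'E'
from h import *
s=cam.camera("side")
cv2.imwrite("pics/f.png",cv2.convertScaleAbs(crop(s["pixels"],260,80,160,130,5)[:600],alpha=1.4))
E
```

```text
pos [ 0.5532 -0.1362  0.3135] rot [-3.141e+00  1.000e-03 -3.093e+00] q [-0.31  0.3   1.33  0.    1.52 -1.93] F [0.8 1.9 2.1] M [ 0.5  -0.53  0.13] w 0.0359 gf 25.0
delta tool [0.1035 0.0004 0.1984]
```

View pics/f.png

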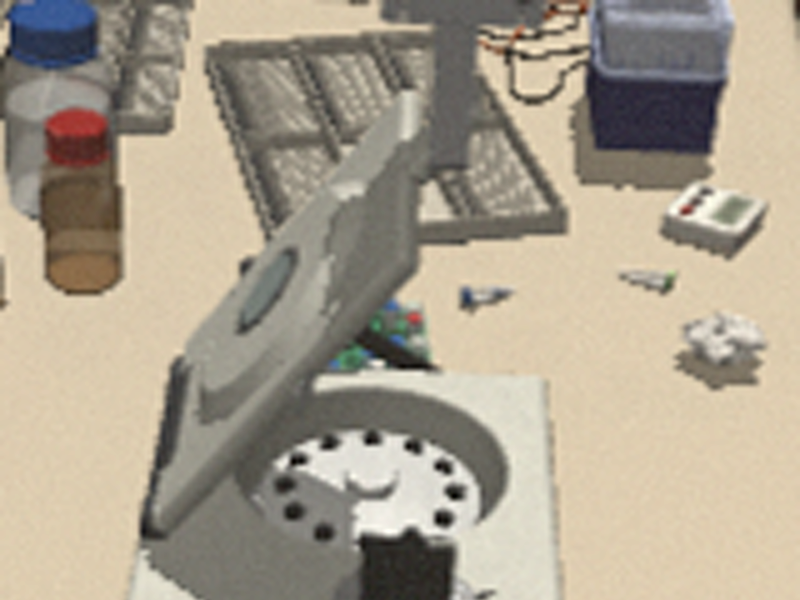

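The side view shows the lid held by its lip well past balance, and the arc geometry (99 mm back, 194 mm up) puts it at about 0.95 rad. The strut now lifts the lip with about 2 N. I'll ease it back to about 0.70.

shift_gripper(deltas=[{"dx": 0.47,"dz": 0.36},{"dx": 0.48,"dz": 0.36},{"dx": 0.92,"dz": 0.77},{"dx": 0.87,"dz": 0.8},{"dx": 0.83,"dz": 0.85},{"dx": 0.4,"dz": 0.44},{"dx": 0.39,"dz": 0.45},{},{},{}])

```text
time_s: 12.45
ee_pos: [0.5095, -0.1385, 0.2731]
eef_rot: [-3.141, -0.001, -3.093]
force: [-4.1, -4.0, 3.7]
grip_width: 0.0362
grip_force: 25.0
```

```bash
python3 d.py .45 -.141 .115
python3 - <<'E'
from h import *
o=ctrl.get_obs()["ee_pos"];d=o-[.4539,-.1416,.1185];h=d[0]*np.cos(.049)+d[1]*np.sin(.049)
print("theta",np.arccos(1-h/.238),np.arcsin(d[2]/.238),np.arctan2(d[2],.238-h))
s=cam.camera("side")
cv2.imwrite("pics/g.png",cv2.convertScaleAbs(crop(s["pixels"],260,80,160,180,3),alpha=1.4))
E
```

```text
pos [ 0.5095 -0.1385  0.2731] rot [-3.141e+00 -1.000e-03 -3.093e+00] q [-0.33  0.22  1.52 -0.    1.41 -1.95] F [-4.1 -4.   3.7] M [-0.6   0.67  0.13] w 0.0362 gf 25.0
delta tool [0.0595 0.0005 0.1581]
theta 0.6984389840552528 0.7068488760359717 0.7033338536823176
```

View pics/g.png

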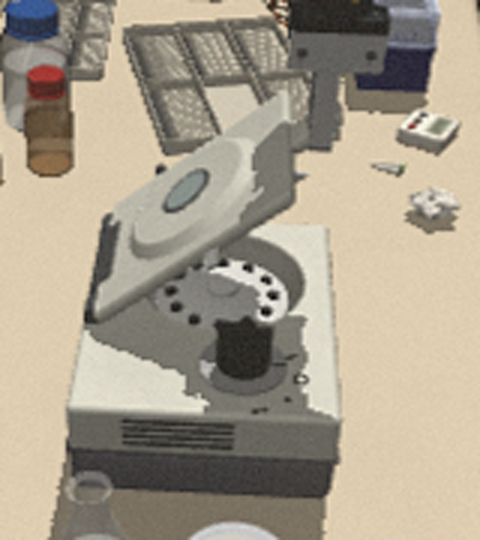

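shift_gripper(deltas=[{},{},{},{},{}])

```text
time_s: 13.0
ee_pos: [0.5096, -0.1385, 0.2731]
eef_rot: [-3.141, -0.001, -3.092]
force: [-4.0, -4.4, 2.8]
grip_width: 0.0357
grip_force: 25.0
```

```bash
python3 - <<'E'
from h import *
s=cam.camera("side")
O=np.array([.587,-.092]);y=.049;R=np.array([[np.cos(y),-np.sin(y)],[np.sin(y),np.cos(y)]])
for th in(.6,.65,.7,.75,.8):
    r=[]
    for n in(.007,-.007):
        x=.1-.21*np.cos(th)+n*np.sin(th);z=.114+.21*np.sin(th)+n*np.cos(th)
        r.append((proj(s,np.r_[O+R@[x,.045],z])-[260,80])*3)
    print(th,np.round(r,0).tolist())
E
```

```text
0.6 [[305.0, 208.0], [314.0, 221.0]]
0.65 [[298.0, 198.0], [307.0, 211.0]]
0.7 [[289.0, 189.0], [300.0, 202.0]]
0.75 [[281.0, 180.0], [292.0, 192.0]]
0.8 [[271.0, 171.0], [284.0, 183.0]]
```

```bash
python3 - <<'E'
from h import *
s=cam.camera("side")
O=np.array([.587,-.092]);y=.049;R=np.array([[np.cos(y),-np.sin(y)],[np.sin(y),np.cos(y)]])
def P(th,d,n,oy): return proj(s,np.r_[O+R@[.1-d*np.cos(th)+n*np.sin(th),oy],.114+d*np.sin(th)+n*np.cos(th)])
print("shut FLtop",P(0,.21,.007,.045),"obs 372,190.5")
x0,y0,k=280,100,7
im=cv2.convertScaleAbs(crop(s["pixels"],x0,y0,100,85,k),alpha=1.4)
for th,c in((.6,(0,0,255)),(.7,(0,200,0)),(.8,(255,0,0))):
    p=[tuple(int(v) for v in (P(th,d,n,.045)-[x0,y0]+.5)*k) for d,n in((.0,.007),(.21,.007),(.21,-.007),(0,-.007))]
    for a,b in zip(p,p[1:]): cv2.line(im,a,b,c,1)
cv2.imwrite("pics/i.png",im)
E
```

```text
shut FLtop [373.8280825  189.63117686] obs 372,190.5
```

View pics/i.png

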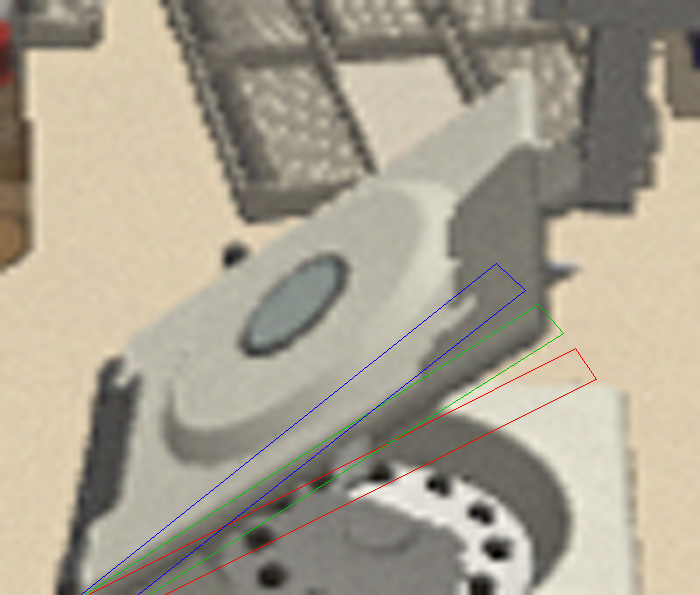

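The lid's left edge in the picture lies along the 0.70 rad line, with its front corner near (355,144) in full-image pixels. That agrees with the arc geometry, and the last hold rows show the lid at rest.

```bash
python3 -c "
from station import ctrl, cam
print(ctrl.hand_in())"
```

```text
the job is handed in; nothing more can be done
None
```

I handed the job in with the selector at off and the lid at rest at about 0.70 rad, held by its lip, after raising it to about 0.95 rad and easing it back; I saw no contact with the rack, dish or flask, but the hand-in returned no verdict.

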